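# Shut and secure the flatware chest

## Robot

A 6-joint arm with a two-finger parallel gripper is mounted at the origin on the work surface. World frame = base frame: x ahead of the robot, y to its left, z up, the work surface at z = 0. Lengths are in mm, angles in rad, forces in N, time in s.
With the tool pointing down it reaches from about 300 to 775 mm from the base axis. Payload 14.6 kg.
Tool frame: the origin (TCP) lies on the centre line of the jaws, within the pads' length; the fingertips stand manip.finger_overhang ahead of it and the grasp point (between the pads) lies 11 mm behind it (manip.finger_overhang is the distance from the TCP to the fingertips, in mm); y points along the fingers, x is the direction in which the jaws open and shut, and the axes are right-handed (so a half turn about y gives the same grasp; the last joint's range is limited). The gripper opens to 94 mm and grips with 3 to 60 N. Pads are 16 mm wide; open, the fingers measure 119 mm over their backs; the gripper's body (75 mm by 177 mm) begins 78 mm behind the grasp point.
Start: joints at [1.234, 0.3, 1.521, -0, 1.321, -0.067], TCP at [146.594, 530.094, 213.446] pointing down, gripper open.
Joint ranges: [-3.03, 3.03], [-0.79, 2.21], [0.23, 2.52], [-1.04, 4.18], [0, 3.07], [-2.55, 2.55]. Speed limits (rad/s): [2.22, 2.22, 2.57, 3.14, 3.14, 3.14].

## Interface

Orientations are given as [roll, pitch, yaw] about the fixed x, y, z axes, in that order (R = Rz(yaw) Ry(pitch) Rx(roll)).
In Python, from cell import monitor, viewer, ticket, manip gives the robot as it stands.
- The arm moves only by the shell command python3 -m jog 'ROWS' [FORCE]. ROWS is JSON, a list of rows, each an object of numbers: "grip": the finger opening in cm, from 0 to 9.4; "dx", "dy", "dz": the shift along the tool's x, y, z in cm; "spin": the turn about the tool's y in degrees. In form: [{"grip": .., "dx": .., "dy": .., "dz": .., "spin": ..}, ...]. A call has 1 to 20 rows; each row is the pose to reach, as a shift and turn from the pose commanded when the call began, along the tool's axes at that moment; what a row does not reach only later rows make up. A row lasts 1/8 s, in which the tool goes at most 62.5 mm and 10.7 degrees, less where a joint would pass 70% of its speed; a pose out of reach is approached as far as the arm can. A call with a gripper value outside its range is refused whole. The fingers move at their own pace and stop on an object; FORCE is the grip in N (left out, the last holds). Time passes only in rows, so rows that repeat a pose let the fingers close. It gives the time, the measured TCP pose, the force and the opening at its end, in the units of the state.
- monitor.read_state(): the state, without advancing time (a new reading comes with each control period).
- viewer.camera(name): name is "scene" or "top" or "wrist"; returns a dict with "color" (400x640x3 uint8, red, green, blue), "vertical_fov" (degrees; the focal length in pixels is half the picture's height over the tangent of half this angle, whatever the lens; pixels are square), "cx", "cy" (the principal point, pixels), "rvec" (rotation vector, rad) and "tvec" (3), from world to camera coordinates, as OpenCV has them. Camera axes: x right, y down, z forward; pixel columns grow to the right and rows downward; lengths in mm; the calibration is good to about 2 mm. A picture is of the moment at which its call begins. There is no depth.
- ticket.sign_off(): hands the job in, once; it reports no verdict.
The state is a dict: "clock": time; "joints": joint angles; "qd": joint speeds; "effort": joint torques, N m; "eef_pos": TCP position; "eef_rot": TCP orientation; "wrist_force": force on the tool from outside, world axes, zero at the start; "moment": the same for the moment, N m; "finger_gap": finger opening in mm.
Only numpy, scipy, OpenCV 4.12 (cv2) and the standard library are available. Lean on these libraries where they do the work, as an engineer would, in place of code of your own. Each camera call takes 0.05 s, during which the arm holds its last target. There are 200 camera calls.

## Task

Close up the wooden flatware chest on the buffet: lower its lid gently until it is fully shut, and only after that turn both steel turnbuttons on the front so that each points square across the lid and holds it down. Leave the other things on the counter where they are.

Things in the scene. Friction and masses are not known exactly. Their poses are not given: they have to be found in the camera images.
- chest: wooden flatware chest, 180 mm deep (x) by 300 wide (y), 75 high without the lid; it does not shift. Origin: centre of its underside; x points from its front (turnbuttons, robot side) to its hinged back, y to the left, z up. It stands within about 20 degrees of square to the robot.
- lid (a joint): hinge of the lid, rad, along chest y: 0 shut flat on the box, larger is further open (stops at 1.5, nearly upright). Stiff: it stays where left; about 3 N at the free edge moves it. Lid panel 180 by 300 by 10 mm, upper face 85 mm above the counter when shut; a steel lip 36 mm wide stands 15 mm out of the middle of its free edge.
- lid_hinge (a point): midpoint of the hinge line, 90 mm behind the chest's centre, 75 mm above the counter (level with the lid's underside when shut)
- lid_edge (a point): middle of the lid's free edge, on its outer (upper) face, 180 mm from the hinge; moves with the lid
- button_left (a joint): hinge q of the left turnbutton (at chest +y), rad, upright axis through left_pivot; tip points along chest (-cos q, -sin q). 0: straight out of the chest's front (undone); +-3.14: square across the lid (secured), reachable either way round. Positive is counterclockwise from above; range -3.9 to 3.9, no stop at square. Stays where left; 2 N at the fin turns it.
- button_right (a joint): hinge q of the right turnbutton (at chest -y), rad, upright axis through right_pivot; tip points along chest (-cos q, -sin q). 0: straight out of the chest's front (undone); +-3.14: square across the lid (secured), reachable either way round. Positive is counterclockwise from above; range -3.9 to 3.9, no stop at square. Stays where left; 2 N at the fin turns it.
- left_pivot (a point): pivot of the left turnbutton, at chest (-104, +100) mm, 87 mm above the counter: underside of the turnbutton, 2 mm above the level of the shut lid's upper face
- left_fin (a point): top of the left turnbutton's thumb fin, 33 mm out from its pivot, 110 mm above the counter. The turnbutton is a flat steel bar 16 mm wide, 7 thick, reaching 46 mm from its pivot; the upright fin on its outer end is 24 mm long (21 to 45 mm from the pivot), 8 thick, and rises 16 mm above the bar
- right_pivot (a point): pivot of the right turnbutton, at chest (-104, -100) mm, 87 mm above the counter: underside of the turnbutton, 2 mm above the level of the shut lid's upper face
- right_fin (a point): top of the right turnbutton's thumb fin, 33 mm out from its pivot, 110 mm above the counter. The turnbutton is a flat steel bar 16 mm wide, 7 thick, reaching 46 mm from its pivot; the upright fin on its outer end is 24 mm long (21 to 45 mm from the pivot), 8 thick, and rises 16 mm above the bar
- mug: white mug 80 mm wide, 90 high; a bystander, leave it alone. Origin at the middle of its underside
- bowl: blue bowl 120 mm wide, 55 high; a bystander, leave it alone. Origin at the middle of its underside
- jar: glass jar with steel cap, 68 mm wide, 90 high; a bystander, leave it alone. Origin at the middle of its underside
- spoon: steel spoon with a wooden handle, lying flat in front of the chest (towards the robot), about 200 mm long; a bystander, leave it alone
- plate: white saucer 130 mm wide; a bystander, leave it alone. Origin at the middle of its underside
- shaker: dark wooden pepper shaker 44 mm wide, 92 high; a bystander, leave it alone. Origin at the middle of its underside
- napkin_ring: steel napkin ring 48 mm wide, 30 high; a bystander, leave it alone. Origin at the middle of its underside

How it is judged (in metres and radians):
On the way, in this order (a step that is already met when the one before it is completed fails the run):
1. the lid is shut (within 0.05 rad) with neither turnbutton over it (value of joint lid below 0.05 rad and not (value of joint button_left above 2.4 rad or value of joint button_left below -2.4 rad) and not (value of joint button_right above 2.4 rad or value of joint button_right below -2.4 rad)), for 0.2 s.
2. both turnbuttons are square across the shut lid, within 0.25 rad (value of joint lid below 0.05 rad and (value of joint button_left between 2.8916 and 3.3916 rad or value of joint button_left between -3.3916 and -2.8916 rad) and (value of joint button_right between 2.8916 and 3.3916 rad or value of joint button_right between -3.3916 and -2.8916 rad)), for 0.2 s.
At the end, for the whole second after the job is handed in: The lid is shut (within 0.05 rad, 9 mm at its free edge), both turnbuttons point square across it (within 0.25 rad, 14 degrees, having gone either way round), and lid and turnbuttons are at rest (all of step 2 and velocity of joint lid between -0.1 and 0.1 rad/s and velocity of joint button_left between -0.1 and 0.1 rad/s and velocity of joint button_right between -0.1 and 0.1 rad/s); the robot touches nothing.
It fails at once if a turnbutton is swung over the chest (beyond 2.4 rad) while the lid is still open (over 0.1 rad) (value of joint lid above 0.1 rad and ((value of joint button_left above 2.4 rad or value of joint button_left below -2.4 rad) or (value of joint button_right above 2.4 rad or value of joint button_right below -2.4 rad))).
It fails at once if the lid is slammed (closing faster than 3 rad/s) (velocity of joint lid below -3 rad/s).
It fails at once if a bystander is moved by more than 30 mm (distance of any of mug, bowl, jar, spoon, plate, shaker, napkin_ring from where it was at the start of the episode above 0.03 m).
It also fails if it takes over 59 s, if anything falls off the work surface, if the arm or the gripper's body presses on something with over 40 N, if the wrist force passes 120 N, or if a joint passes its speed limit or range.

## Working session

There is one attempt and no reset: what is moved stays moved. The work goes in short steps, Python scripts to look and compute and a shell command to move; the robot and the scene stay as the last step left them, time stands still between calls to the robot, and variables do not carry over. Pictures are saved under pics/ and viewed, about 8 in all and at most 12, crops included, and the job is handed in when it is done.

```bash
mkdir -p pics; ls
cat > h.py <<'E'
import numpy as np,cv2
from cell import monitor,viewer,ticket,manip
from scipy.spatial.transform import Rotation as Ro
def shot(n,f):
    c=viewer.camera(n); cv2.imwrite(f'pics/{f}.png',c['color'][:,:,::-1]); np.savez(f'pics/{f}.npz',**c); return c
def ld(f): return dict(np.load(f'pics/{f}.npz'))
def cam(c):
    R=cv2.Rodrigues(np.array(c['rvec'],float).ravel())[0]; t=np.array(c['tvec'],float).ravel()
    f=200/np.tan(np.radians(float(c['vertical_fov']))/2); return R,t,f
def ray(c,u,v):
    R,t,f=cam(c); d=R.T@np.array([(u-c['cx'])/f,(v-c['cy'])/f,1.]); return -R.T@t,d/np.linalg.norm(d)
def plane(c,u,v,z):
    o,d=ray(c,u,v); return o+d*(z-o[2])/d[2]
def tri(*rs):
    A=sum(np.eye(3)-np.outer(d,d) for o,d in rs); b=sum((np.eye(3)-np.outer(d,d))@o for o,d in rs); return np.linalg.solve(A,b)
def proj(c,p):
    R,t,f=cam(c); q=R@np.array(p)+t; return q[:2]/q[2]*f+[c['cx'],c['cy']]
def tool(p):  # world point -> tool-frame cm offset from tcp
    s=monitor.read_state(); R=Ro.from_euler('xyz',s['eef_rot']).as_matrix(); return R.T@(np.array(p)-s['eef_pos'])/10
E
python3 - <<'E'
from h import *
s=monitor.read_state(); print(s, manip.finger_overhang)
a=shot('scene','s0');b=shot('top','t0');c=shot('wrist','w0')
for q in(a,b,c): print(cam(q), {k:q[k] for k in q if k!='color'})
cv2.imwrite('pics/st0.png',np.vstack([a['color'],b['color']])[:,:,::-1][:, :])
im=cv2.imread('pics/st0.png'); print(im.shape)
E
```

```text
pics
{'clock': 0.0, 'joints': array([ 1.23440583e+00,  3.00489924e-01,  1.52160527e+00,  2.03214501e-05,
        1.32068313e+00, -6.65956752e-02]), 'qd': array([1.86282436e-03, 3.09518609e-04, 9.19786762e-04, 1.30068617e-03,
       8.62026465e-05, 1.72895286e-03]), 'effort': array([ 1.47362234e-04, -5.31819606e+01, -3.52742851e+01,  7.08467513e-02,
        2.43756291e-02, -1.14891336e-04]), 'eef_pos': array([146.50328771, 529.86001502, 212.86576414]), 'eef_rot': array([-1.57069778e+00,  1.18173640e-03,  1.30099653e+00]), 'wrist_force': array([-1.03724035,  0.53358088,  0.11237718]), 'moment': array([0.02223827, 0.00361928, 0.04563099]), 'finger_gap': 94.1252393307259} 8.0
(array([[-0.15963485,  0.98716818,  0.00396302],
       [ 0.87827538,  0.14385644, -0.45600184],
       [-0.45072061, -0.06931316, -0.88997001]]), array([  56.17329954, -425.97545742, 1231.68838599]), np.float64(403.83187680421906)) {'vertical_fov': 52.694343283873366, 'cx': 317.80998808907424, 'cy': 199.42147038540412, 'rvec': array([ 1.80579422,  2.12332328, -0.50851755]), 'tvec': array([  56.17329954, -425.975457
[... 207 characters left out ...]
00.59491471]), np.float64(387.97046990853596)) {'vertical_fov': 54.54249602023293, 'cx': 319.6314778756665, 'cy': 203.0803908011085, 'rvec': array([ 2.15574029, -2.16241271,  0.16782822]), 'tvec': array([  16.12609166,  548.8103602 , 1000.59491471])}
(array([[ 0.26630983,  0.96388694, -0.00101887],
       [ 0.92980011, -0.25661315,  0.26385875],
       [ 0.25406855, -0.07121552, -0.96456079]]), array([-548.67913075,  -26.76562813,  391.33425296]), np.float64(278.780985983953)) {'vertical_fov': 71.31199811229811, 'cx': 318.8715153837384, 'cy': 198.20865408814882, 'rvec': array([-2.32271014, -1.76824716, -0.2362874 ]), 'tvec': array([-548.67913075,  -26.76562813,  391.33425296])}
(800, 640, 3)
```

View pics/s0.png

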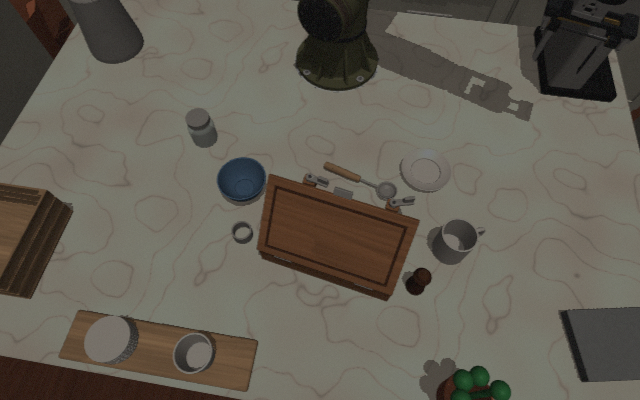

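View pics/t0.png

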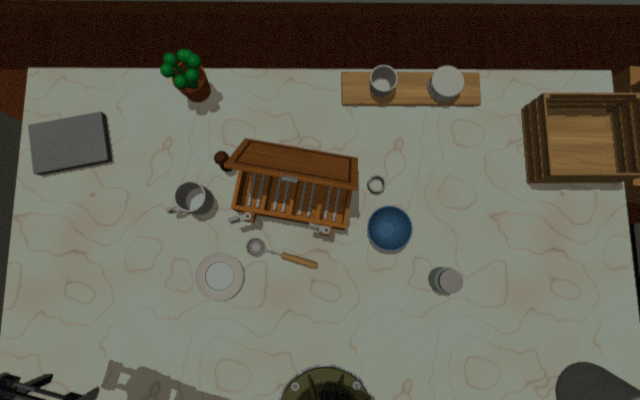

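The scene camera looks from behind the chest. It shows the open lid's outer face, with buttons near (315,182) and (400,203). The top camera shows the open chest, with buttons near (243,217) and (322,229), and the spoon in front at (250–315, 245–265). I'll zoom in next.

Run:
```python
import cv2,numpy as np
a=cv2.imread('pics/t0.png')[130:255,205:375]; b=cv2.imread('pics/s0.png')[165:305,245:435]
a=cv2.resize(a,(800,588),interpolation=cv2.INTER_CUBIC); cv2.imwrite('pics/ta.png',cv2.convertScaleAbs(a,alpha=1.8))
b=cv2.resize(b,(800,589),interpolation=cv2.INTER_CUBIC); cv2.imwrite('pics/sa.png',cv2.convertScaleAbs(b,alpha=1.8))
```

```text
(no output)
```

View pics/ta.png

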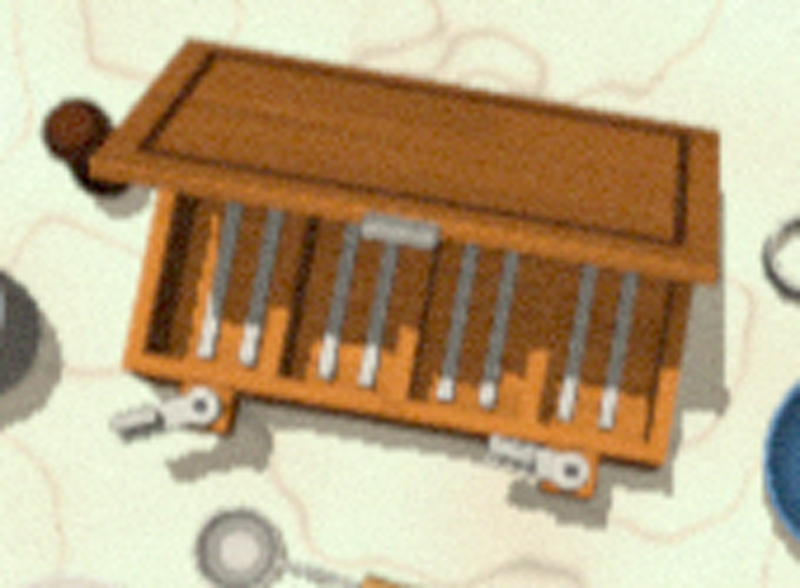

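View pics/sa.png

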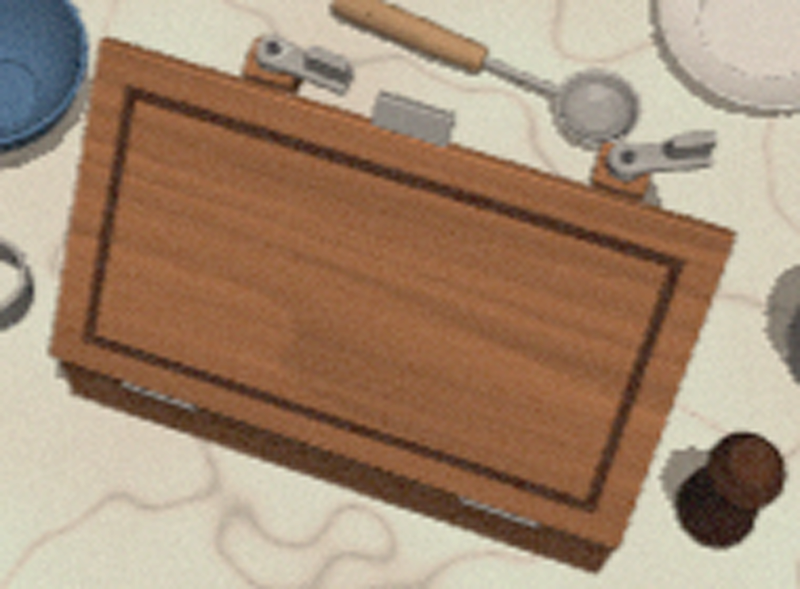

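```bash
cat > m.py <<'E'
from h import *
T=ld('t0');S=ld('s0')
ta=lambda u,v:(205+u/4.706-.39,130+v/4.704-.39)
sa=lambda u,v:(245+u/4.2105-.38,165+v/4.207-.38)
P={'lp':((203,405),(627,157)),'rp':((571,470),(272,48)),'lf':((118,420),(705,145)),'rf':((497,447),(345,70)),
'lipL':((437,243),(375,98)),'lipR':((362,228),(452,118)),'eL':((93,172),(735,235)),'eR':((717,275),(105,40)),'bL':((193,40),(610,548)),'bR':((718,132),(55,352))}
P['lipL'],P['lipR']=((362,228),(452,118)),((437,243),(375,98))
W={}
for k,(a,b) in P.items():
    W[k]=tri(ray(T,*ta(*a)),ray(S,*sa(*b)))
    print(k,W[k].round(1),(proj(T,W[k])-ta(*a)).round(1),(proj(S,W[k])-sa(*b)).round(1))
y=W['lp']-W['rp']; print('pivot dist',np.linalg.norm(y)); yaw=np.arctan2(-y[0],y[1]);print('yaw',np.degrees(yaw))
e=W['eL']-W['eR'];print(np.linalg.norm(e),np.degrees(np.arctan2(-e[0],e[1])))
for k,z in (('lp',94),('rp',94),('lf',110),('rf',110)): print(k,plane(T,*ta(*P[k][0]),z).round(1),plane(S,*sa(*P[k][1]),z).round(1))
cx=np.array([np.cos(yaw),np.sin(yaw),0]);cy=np.array([-np.sin(yaw),np.cos(yaw),0])
C=(W['lp']+W['rp'])/2+104*cx; C[2]=0; print('chest',C)
for s in 'lr':
    d=W[s+'f']-W[s+'p']; print(s,'q deg',np.degrees(np.arctan2(-d@cy,-d@cx)),np.linalg.norm(d[:2]))
H=C+90*cx+[0,0,75]; m=(W['eL']+W['eR'])/2-H; print('hinge',H,'lid',np.degrees(np.arctan2(m[2],-m@cx)),np.hypot(m[2],m@cx),m@cy)
print('lip in chest',[( (W[k]-C)@cx,(W[k]-C)@cy,W[k][2]) for k in('lipL','lipR','eL','eR')])
E
python3 m.py
```

```text
lp [509.2 196.1  96.1] [-0.2  0. ] [-0.2 -0. ]
rp [ 4.74e+02 -3.00e-01  9.70e+01] [ 0.2 -0. ] [0.2 0. ]
lf [500.4 236.8 106. ] [ 0.6 -0. ] [0.7 0. ]
rf [485.6  40.3 104.4] [-0.4  0. ] [-0.4 -0. ]
lipL [576.6 100.4 235.8] [ 0.2 -0. ] [0.2 0. ]
lipR [570.2  65.5 232.5] [ 0.3 -0. ] [0.4 0. ]
eL [606.5 229.3 221.2] [-0.3 -0. ] [-0.3 -0. ]
eR [556.2 -63.7 224.9] [-0.3  0.1] [-0.4 -0. ]
bL [714.7 207.2  80.8] [ 0.3 -0. ] [0.4 0. ]
bR [661.2 -81.8  84.3] [-0.4  0.1] [-0.5 -0. ]
pivot dist 199.5592663062683
yaw -10.155948395713667
297.3123082705562 -9.757443588159434
lp [509.4 196.   94. ] [508.  196.9  94. ]
rp [474.2  -0.   94. ] [472.3  -1.1  94. ]
lf [500.  237.5 110. ] [502.9 234.6 110. ]
rf [485.2  39.2 110. ] [488.7  41.7 110. ]
chest [593.9695201   79.55589221   0.        ]
l q deg -67.66365611941747 41.661210962095964
r q deg -95.76832149206888 42.23708063952583
hinge [682.5593522   63.68637278  75.        ] lid 55.17655301803223 180.35345316520733 0.9628132166255092
lip in chest [(np.float64(-20.75302376562916), np.float64(17.502522794226483), np.float64(235.7992932832731)), (np.float64(-20.876343828622662), np.float64(-17.994307969882318), np.float64(232.45956685023705)), (np.float64(-14.024604859680533), np.float64(149.6034929709414), np.float64(221.1756932670267)), (np.float64(-11.956913970309046), np.float64(-147.67786653769042), np.float64(224.93422918568206))]
```

```bash
cat >> h.py <<'E'
yaw=np.radians(-10.1); C=np.array([594.,79.6,0]); cx=np.array([np.cos(yaw),np.sin(yaw),0]);cy=np.array([-np.sin(yaw),np.cos(yaw),0])
def ch(x,y,z): return C+x*cx+y*cy+[0,0,z]   # chest mm -> world
def toch(p): d=np.array(p)-C; return np.array([d@cx,d@cy,d[2]])
def go(p,yw=None):  # tcp target world, jaw yaw deg -> row numbers
    y0=np.degrees(monitor.read_state()['eef_rot'][2]); print('dxyz',tool(p).round(2),'' if yw is None else 'spin %.1f'%(y0-yw))
E
python3 - <<'E'
from h import *
go(ch(15,0,280),-10)
E
```

```text
dxyz [-31.34  -6.68 -56.62] spin 84.5
```

```bash
R='{"grip":0,"dx":-31.3,"dy":-6.7,"dz":-56.6,"spin":84.5}'; python3 -m jog '[{"grip":0,"dx":-31.3,"dy":-6.7,"dz":-56.6,"spin":84.5},{"grip":0,"dx":-31.3,"dy":-6.7,"dz":-56.6,"spin":84.5},{"grip":0,"dx":-31.3,"dy":-6.7,"dz":-56.6,"spin":84.5},{"grip":0,"dx":-31.3,"dy":-6.7,"dz":-56.6,"spin":84.5},{"grip":0,"dx":-31.3,"dy":-6.7,"dz":-56.6,"spin":84.5},{"grip":0,"dx":-31.3,"dy":-6.7,"dz":-56.6,"spin":84.5},{"grip":0,"dx":-31.3,"dy":-6.7,"dz":-56.6,"spin":84.5},{"grip":0,"dx":-31.3,"dy":-6.7,"dz":-56.6,"spin":84.5},{"grip":0,"dx":-31.3,"dy":-6.7,"dz":-56.6,"spin":84.5},{"grip":0,"dx":-31.3,"dy":-6.7,"dz":-56.6,"spin":84.5},{"grip":0,"dx":-31.3,"dy":-6.7,"dz":-56.6,"spin":84.5},{"grip":0,"dx":-31.3,"dy":-6.7,"dz":-56.6,"spin":84.5},{"grip":0,"dx":-31.3,"dy":-6.7,"dz":-56.6,"spin":84.5},{"grip":0,"dx":-31.3,"dy":-6.7,"dz":-56.6,"spin":84.5}]'
python3 - <<'E'
from h import *
s=monitor.read_state();print(s['clock'],toch(s['eef_pos']),s['eef_rot'],s['wrist_force'])
E
```

```text
clock: 1.9
eef_pos: [608.1, 78.5, 280.6]
eef_rot: [-1.571, -0.0, -0.173]
wrist_force: [-0.3, 0.1, 0.7]
finger_gap: 0.4
1.9 [ 14.11405244   1.39895328 280.63560023] [-1.57069688e+00 -8.48482301e-05 -1.72567738e-01] [-0.28923592  0.13568768  0.70260856]
```

```bash
python3 -m jog '[{"grip":0,"dy":3},{"grip":0,"dy":5.5},{"grip":0,"dy":6.2},{"grip":0,"dx":-0.3,"dy":6.8},{"grip":0,"dx":-0.6,"dy":7.4},{"grip":0,"dx":-0.9,"dy":8},{"grip":0,"dx":-1.2,"dy":8.6},{"grip":0,"dx":-1.5,"dy":9.2},{"grip":0,"dx":-1.8,"dy":9.8},{"grip":0,"dx":-2.1,"dy":10.4},{"grip":0,"dx":-2.4,"dy":11}]'
python3 - <<'E'
from h import *
s=monitor.read_state();print(s['clock'],toch(s['eef_pos']),s['wrist_force'])
shot('scene','s1');T=shot('top','t1')
a=cv2.imread('pics/t1.png')[130:255,205:375];b=cv2.imread('pics/s1.png')[165:305,245:435]
a=cv2.resize(a,(400,294));b=cv2.resize(b,(400,294));cv2.imwrite('pics/c1.png',cv2.convertScaleAbs(np.hstack([a,b]),alpha=1.8))
E
```

```text
1.9 [ 14.11405244   1.39895328 280.63560023] [-0.28923592  0.13568768  0.70260856]validation failed for argument at $[0]...
```

View pics/c1.png

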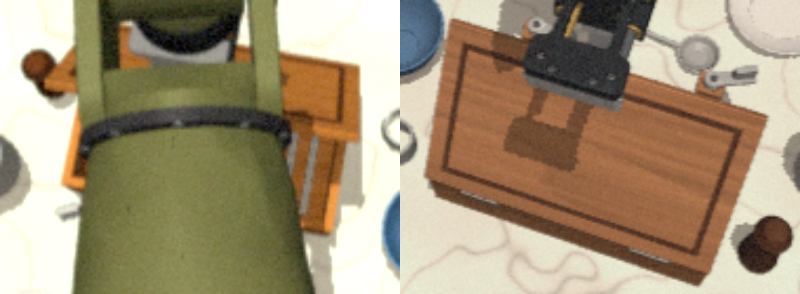

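The call was refused because every row needs all of its keys. The picture shows the gripper hovering over the lid, which hasn't moved. In the top view the arm hides the chest. I'll resend the move with full rows.

```bash
python3 -m jog '[{"grip":0,"dx":0,"dy":3,"dz":0,"spin":0},{"grip":0,"dx":0,"dy":5.5,"dz":0,"spin":0},{"grip":0,"dx":0,"dy":6.2,"dz":0,"spin":0},{"grip":0,"dx":-0.3,"dy":6.8,"dz":0,"spin":0},{"grip":0,"dx":-0.6,"dy":7.4,"dz":0,"spin":0},{"grip":0,"dx":-0.9,"dy":8,"dz":0,"spin":0},{"grip":0,"dx":-1.2,"dy":8.6,"dz":0,"spin":0},{"grip":0,"dx":-1.5,"dy":9.2,"dz":0,"spin":0},{"grip":0,"dx":-1.8,"dy":9.8,"dz":0,"spin":0},{"grip":0,"dx":-2.1,"dy":10.4,"dz":0,"spin":0},{"grip":0,"dx":-2.4,"dy":11,"dz":0,"spin":0}]'
python3 - <<'E'
from h import *
s=monitor.read_state();print(s['clock'],toch(s['eef_pos']),s['wrist_force'])
shot('scene','s2')
b=cv2.imread('pics/s2.png')[165:305,245:435]
b=cv2.resize(b,(570,420));cv2.imwrite('pics/c2.png',cv2.convertScaleAbs(b,alpha=1.8))
E
```

```text
clock: 3.38
eef_pos: [584.8, 81.8, 170.0]
eef_rot: [-1.571, 0.0, -0.174]
wrist_force: [1.1, 0.5, 3.5]
finger_gap: 0.7
3.375 [ -9.40755903   0.52071908 170.02580092] [1.10076181 0.45614351 3.52113289]
```

View pics/c2.png

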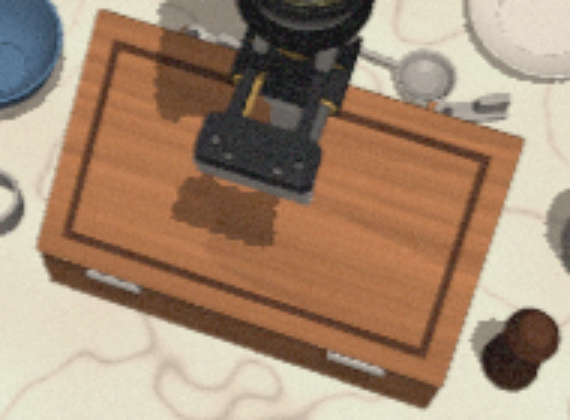

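The lid is coming down with about 3.5 N at the wrist. I'll continue to just above shut.

```bash
python3 -m jog '[{"grip":0,"dx":-0.3,"dy":0.6,"dz":0,"spin":0},{"grip":0,"dx":-0.6,"dy":1.2,"dz":0,"spin":0},{"grip":0,"dx":-0.9,"dy":1.8,"dz":0,"spin":0},{"grip":0,"dx":-1.2,"dy":2.4,"dz":0,"spin":0},{"grip":0,"dx":-1.5,"dy":3.0,"dz":0,"spin":0},{"grip":0,"dx":-1.8,"dy":3.6,"dz":0,"spin":0},{"grip":0,"dx":-2.1,"dy":4.2,"dz":0,"spin":0},{"grip":0,"dx":-2.4,"dy":4.8,"dz":0,"spin":0},{"grip":0,"dx":-2.8,"dy":5.4,"dz":0,"spin":0},{"grip":0,"dx":-3.2,"dy":6,"dz":0,"spin":0},{"grip":0,"dx":-3.6,"dy":6.5,"dz":0,"spin":0},{"grip":0,"dx":-3.8,"dy":7.0,"dz":0,"spin":0},{"grip":0,"dx":-3.8,"dy":7.3,"dz":0,"spin":0},{"grip":0,"dx":-3.8,"dy":7.5,"dz":0,"spin":0}]'
python3 -m jog '[{"grip":0,"dx":0,"dy":0.1,"dz":0,"spin":0},{"grip":0,"dx":0,"dy":0.2,"dz":0,"spin":0}]'
```

```text
clock: 5.18
eef_pos: [547.4, 88.3, 95.2]
eef_rot: [-1.571, 0.001, -0.174]
wrist_force: [-1.6, -0.6, 2.4]
finger_gap: 0.4
clock: 5.42
eef_pos: [547.6, 88.3, 93.4]
eef_rot: [-1.571, 0.0, -0.174]
wrist_force: [-1.6, -0.1, 2.2]
finger_gap: 0.4
```

```bash
python3 -m jog '[{"grip":0,"dx":0,"dy":0.1,"dz":0,"spin":0},{"grip":0,"dx":0,"dy":0.1,"dz":0,"spin":0}]';  python3 -m jog '[{"grip":0,"dx":0,"dy":0.1,"dz":0,"spin":0},{"grip":0,"dx":0,"dy":0.1,"dz":0,"spin":0}]'
```

```text
clock: 5.68
eef_pos: [547.7, 88.3, 93.2]
eef_rot: [-1.571, -0.0, -0.174]
wrist_force: [-5.2, -0.5, 8.8]
finger_gap: 0.5
clock: 5.92
eef_pos: [547.7, 88.3, 93.1]
eef_rot: [-1.571, -0.001, -0.174]
wrist_force: [-9.1, -1.0, 20.4]
finger_gap: 0.4
```

The lid is shut: the force rises to 20 N with no further travel. Next I'll lift and go above the left fin.

Run:
```python
from h import *
lp=np.array([509.2,196.1,0]);a=np.radians(102.2)
print(toch(lp)); go(lp+33*np.array([np.cos(a),np.sin(a),0])+[0,0,190],12.2)
```

```text
[-103.91609325   99.82352209    0.        ]
dxyz [-6.9  -9.7  13.01] spin -22.2
```

```bash
python3 -m jog '[{"grip":0,"dx":0,"dy":-5,"dz":0,"spin":0},{"grip":3,"dx":-3,"dy":-9.7,"dz":6,"spin":-10},{"grip":3,"dx":-6.9,"dy":-9.7,"dz":13,"spin":-22.2},{"grip":3,"dx":-6.9,"dy":-9.7,"dz":13,"spin":-22.2},{"grip":3,"dx":-6.9,"dy":-9.7,"dz":13,"spin":-22.2},{"grip":3,"dx":-6.9,"dy":-9.7,"dz":13,"spin":-22.2}]'
python3 - <<'E'
from h import *
c=shot('wrist','w3')
for p in ([509.2,196.1,94],[502.2,228.4,110],[474,0,94]): print(proj(c,p))
cv2.imwrite('pics/w3b.png',cv2.convertScaleAbs(cv2.imread('pics/w3.png'),alpha=1.6))
E
```

```text
clock: 6.68
eef_pos: [502.3, 227.7, 188.2]
eef_rot: [-1.571, 0.0, 0.213]
wrist_force: [0.0, 0.6, -0.4]
finger_gap: 30.2
[319.9808077  232.30235748]
[320.06548516 205.87525283]
[256.32472614 375.85164954]
```

View pics/w3b.png

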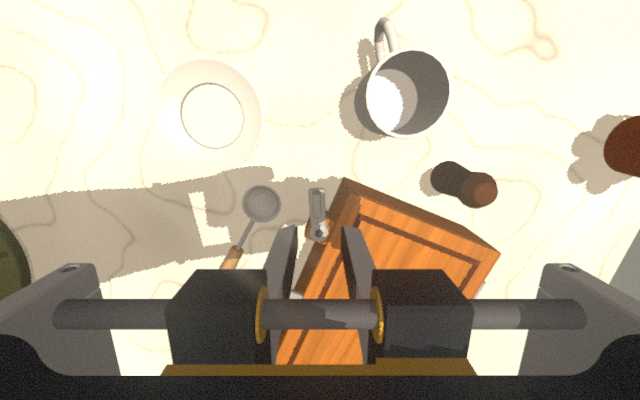

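The wrist view shows the pivot at (319,233) and the fin at about (318,190–212), centred between the jaws as predicted. I'll descend to straddle the fin.

```bash
python3 -m jog '[{"grip":3,"dx":0,"dy":4,"dz":0,"spin":0},{"grip":3,"dx":0,"dy":7,"dz":0,"spin":0},{"grip":3,"dx":0,"dy":8.3,"dz":0,"spin":0},{"grip":3,"dx":0,"dy":8.3,"dz":0,"spin":0},{"grip":1.3,"dx":0,"dy":8.3,"dz":0,"spin":0},{"grip":1.3,"dx":0,"dy":8.3,"dz":0,"spin":0},{"grip":1.3,"dx":0,"dy":8.3,"dz":0,"spin":0}]' 10
```

```text
clock: 7.6
eef_pos: [502.2, 228.3, 106.0]
eef_rot: [-1.571, -0.001, 0.214]
wrist_force: [-0.8, -0.2, 0.7]
finger_gap: 13.3
```

```bash
python3 -m jog '[{"grip":1.3,"dx":0.46,"dy":0,"dz":-0.03,"spin":8},{"grip":1.3,"dx":0.91,"dy":0,"dz":-0.13,"spin":16},{"grip":1.3,"dx":1.34,"dy":0,"dz":-0.29,"spin":24},{"grip":1.3,"dx":1.75,"dy":0,"dz":-0.5,"spin":32},{"grip":1.3,"dx":2.12,"dy":0,"dz":-0.77,"spin":40},{"grip":1.3,"dx":2.45,"dy":0,"dz":-1.09,"spin":48},{"grip":1.3,"dx":2.74,"dy":0,"dz":-1.45,"spin":56},{"grip":1.3,"dx":2.97,"dy":0,"dz":-1.85,"spin":64},{"grip":1.3,"dx":3.14,"dy":0,"dz":-2.28,"spin":72},{"grip":1.3,"dx":3.25,"dy":0,"dz":-2.73,"spin":80},{"grip":1.3,"dx":3.3,"dy":0,"dz":-3.18,"spin":88},{"grip":1.3,"dx":3.28,"dy":0,"dz":-3.65,"spin":96},{"grip":1.3,"dx":3.2,"dy":0,"dz":-4.1,"spin":104},{"grip":1.3,"dx":3.06,"dy":0,"dz":-4.54,"spin":112},{"grip":1.3,"dx":3.06,"dy":0,"dz":-4.54,"spin":112},{"grip":0.5,"dx":3.06,"dy":0,"dz":-4.54,"spin":112},{"grip":0.5,"dx":3.06,"dy":0,"dz":-4.54,"spin":112},{"grip":0.5,"dx":3.06,"dy":0,"dz":-4.54,"spin":112}]' 10
python3 - <<'E'
from h import *
s=monitor.read_state();print(toch(s['eef_pos']),np.degrees(s['eef_rot'][2]))
E
```

```text
clock: 9.85
eef_pos: [541.9, 190.5, 105.6]
eef_rot: [-1.57, 0.0, -1.74]
wrist_force: [2.5, -0.2, 2.4]
finger_gap: 7.8
[-70.72000035 100.04182069 105.64326332] -99.70070569327636
```

The fin is gripped at 7.8 mm (it is 8 mm thick), with the tool square to the chest. I'll release and work out the move to the right button.

Run:
```python
from h import *
a=np.radians(74)
go(np.array([474,-.3,190])+33*np.array([np.cos(a),np.sin(a),0]),-16)
```

```text
dxyz [16.67 -8.44 -3.11] spin -83.7
```

```bash
python3 -m jog '[{"grip":1.8,"dx":0,"dy":0,"dz":0,"spin":0},{"grip":2,"dx":0,"dy":0,"dz":0,"spin":0},{"grip":2,"dx":0,"dy":-4,"dz":0,"spin":0},{"grip":3,"dx":0,"dy":-8.4,"dz":0,"spin":0},{"grip":3,"dx":5,"dy":-8.4,"dz":-1,"spin":-10},{"grip":3,"dx":10,"dy":-8.4,"dz":-2,"spin":-20},{"grip":3,"dx":16.7,"dy":-8.4,"dz":-3.1,"spin":-30},{"grip":3,"dx":16.7,"dy":-8.4,"dz":-3.1,"spin":-40},{"grip":3,"dx":16.7,"dy":-8.4,"dz":-3.1,"spin":-50},{"grip":3,"dx":16.7,"dy":-8.4,"dz":-3.1,"spin":-60},{"grip":3,"dx":16.7,"dy":-8.4,"dz":-3.1,"spin":-70},{"grip":3,"dx":16.7,"dy":-8.4,"dz":-3.1,"spin":-80},{"grip":3,"dx":16.7,"dy":-8.4,"dz":-3.1,"spin":-83.7},{"grip":3,"dx":16.7,"dy":-8.4,"dz":-3.1,"spin":-83.7},{"grip":3,"dx":16.7,"dy":-8.4,"dz":-3.1,"spin":-83.7}]'
python3 - <<'E'
from h import *
c=shot('wrist','w4')
for p in ([474,-.3,94],[483.1,31.4,110],[509.2,196.1,94],[541.7,190.3,110]): print(proj(c,p))
cv2.imwrite('pics/w4b.png',cv2.convertScaleAbs(cv2.imread('pics/w4.png'),alpha=1.6))
E
```

```text
clock: 11.72
eef_pos: [482.8, 31.1, 189.4]
eef_rot: [-1.571, 0.0, -0.282]
wrist_force: [0.7, -0.0, -0.1]
finger_gap: 29.7
[319.92280877 231.59354577]
[319.93210304 205.29221363]
[295.33710963  10.3003453 ]
[335.76074971  -2.72482122]
```

View pics/w4b.png

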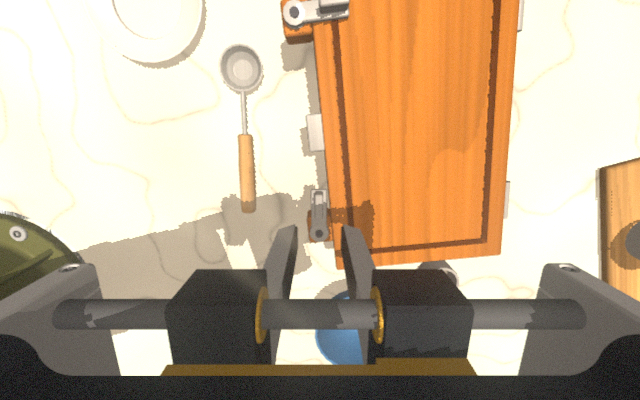

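The wrist view shows the lid shut and the left button square across it, from (294,12) to (348,8). The right fin is centred at (319,200), so I'll descend and turn it 84°.

```bash
python3 -m jog '[{"grip":3,"dx":0,"dy":4,"dz":0,"spin":0},{"grip":3,"dx":0,"dy":7,"dz":0,"spin":0},{"grip":3,"dx":0,"dy":8.4,"dz":0,"spin":0},{"grip":3,"dx":0,"dy":8.4,"dz":0,"spin":0},{"grip":1.3,"dx":0,"dy":8.4,"dz":0,"spin":0},{"grip":1.3,"dx":0,"dy":8.4,"dz":0,"spin":0},{"grip":1.3,"dx":0,"dy":8.4,"dz":0,"spin":0}]' 10 && python3 -m jog '[{"grip":1.3,"dx":0.46,"dy":0,"dz":-0.03,"spin":8},{"grip":1.3,"dx":0.91,"dy":0,"dz":-0.13,"spin":16},{"grip":1.3,"dx":1.34,"dy":0,"dz":-0.29,"spin":24},{"grip":1.3,"dx":1.75,"dy":0,"dz":-0.5,"spin":32},{"grip":1.3,"dx":2.12,"dy":0,"dz":-0.77,"spin":40},{"grip":1.3,"dx":2.45,"dy":0,"dz":-1.09,"spin":48},{"grip":1.3,"dx":2.74,"dy":0,"dz":-1.45,"spin":56},{"grip":1.3,"dx":2.97,"dy":0,"dz":-1.85,"spin":64},{"grip":1.3,"dx":3.14,"dy":0,"dz":-2.28,"spin":72},{"grip":1.3,"dx":3.25,"dy":0,"dz":-2.73,"spin":80},{"grip":1.3,"dx":3.28,"dy":0,"dz":-2.96,"spin":84},{"grip":1.3,"dx":3.28,"dy":0,"dz":-2.96,"spin":84},{"grip":0.5,"dx":3.28,"dy":0,"dz":-2.96,"spin":84},{"grip":0.5,"dx":3.28,"dy":0,"dz":-2.96,"spin":84},{"grip":0.5,"dx":3.28,"dy":0,"dz":-2.96,"spin":84}]' 10
python3 - <<'E'
from h import *
s=monitor.read_state();print(toch(s['eef_pos']),np.degrees(s['eef_rot'][2]))
E
```

```text
clock: 12.65
eef_pos: [483.1, 31.1, 106.0]
eef_rot: [-1.571, -0.001, -0.28]
wrist_force: [-0.7, 0.0, 0.1]
finger_gap: 12.9
clock: 14.52
eef_pos: [506.4, -6.5, 105.6]
eef_rot: [-1.57, -0.0, -1.746]
wrist_force: [2.5, -0.5, 1.9]
finger_gap: 8.2
[ -71.18063589 -100.09547402  105.64040387] -100.0238605634497
```

```bash
python3 -m jog '[{"grip":1.8,"dx":0,"dy":0,"dz":0,"spin":0},{"grip":2,"dx":0,"dy":0,"dz":0,"spin":0},{"grip":2,"dx":0,"dy":-4,"dz":0,"spin":0},{"grip":3,"dx":0,"dy":-10,"dz":0,"spin":0},{"grip":3,"dx":5,"dy":-15,"dz":0,"spin":0},{"grip":3,"dx":10,"dy":-15,"dz":-3,"spin":0},{"grip":3,"dx":16,"dy":-15,"dz":-5,"spin":0},{"grip":3,"dx":22,"dy":-15,"dz":-5,"spin":0},{"grip":3,"dx":28,"dy":-15,"dz":-5,"spin":0},{"grip":3,"dx":28,"dy":-15,"dz":-5,"spin":0},{"grip":3,"dx":28,"dy":-15,"dz":-5,"spin":0}]'
python3 - <<'E'
from h import *
shot('scene','s5');shot('top','t5')
a=cv2.imread('pics/t5.png')[130:255,205:375];b=cv2.imread('pics/s5.png')[165:305,245:435]
a=cv2.resize(a,(408,300),interpolation=2);b=cv2.resize(b,(408,300),interpolation=2)
a=cv2.resize(cv2.imread('pics/t5.png')[120:280,160:440],(798,456),interpolation=2)
cv2.imwrite('pics/c5.png',cv2.convertScaleAbs(a,alpha=1.8))
cv2.imwrite('pics/c5s.png',cv2.convertScaleAbs(cv2.resize(cv2.imread('pics/s5.png')[150:310,200:480],(798,456),interpolation=2),alpha=1.8))
E
```

```text
clock: 15.9
eef_pos: [408.0, -273.0, 255.3]
eef_rot: [-1.571, 0.0, -1.747]
wrist_force: [-0.3, 1.5, -0.6]
finger_gap: 30.1
```

View pics/c5.png

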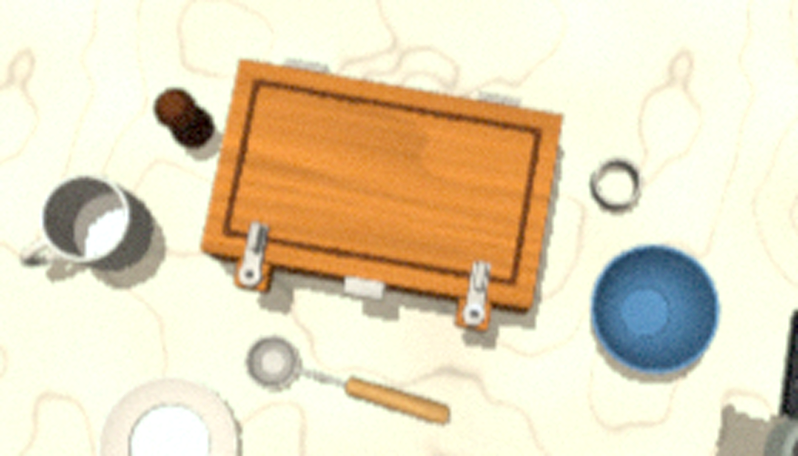

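View pics/c5s.png

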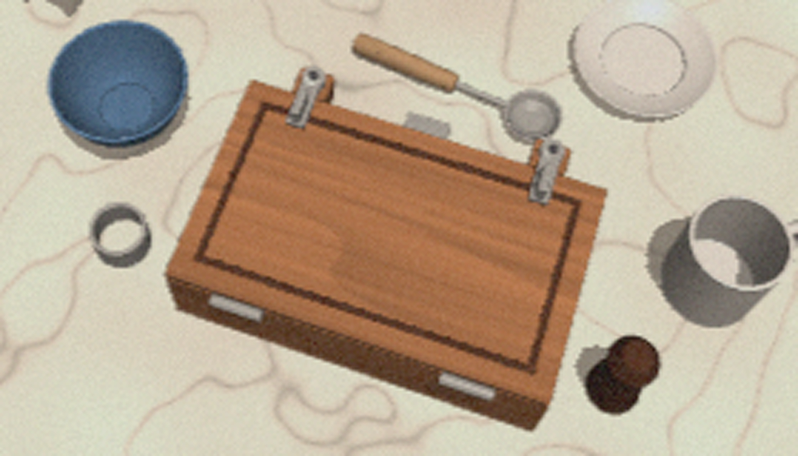

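Both views show the lid shut and both buttons square across it. In the top crop they run from (249,273) to (259,225) and from (473,313) to (482,263). The bystanders are where they were and the robot is clear, so I'm handing in.

```bash
python3 -c "
from cell import ticket; print(ticket.sign_off())"
```

```text
the job is handed in; nothing more can be done
None
```

The chest is closed and both turnbuttons hold the lid down. The job was handed in at about 16 s on the robot's clock, and the hand-in gives no verdict.

- **Lid:** I pressed it down with the closed fingertips at about 3 N. It was shut when the force rose to 20 N with no further travel, with the fingertips at lid-top height (85 mm).
- **Turnbuttons:** After that I gripped each fin lightly and turned it clockwise, about 112° for the left and 84° for the right. Closing the jaws then squared each button to the chest.
- **Last checks:** The final jaw angles were within about 1° of square to the measured chest direction. The top and scene views showed the lid shut, both turnbuttons square across it and the gripper clear. By eye, the bystanders had not moved.

One move was refused because its rows lacked some of the required values. Nothing moved, and I resent it in full. No other check failed or disagreed.

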